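Lock the laser head in its quick-release holder

ROBOT

A 7-joint arm with a two-finger parallel gripper is mounted at the origin on the work surface. World frame = base frame: x ahead of the robot, y to its left, z up, the work surface at z = 0. Lengths are in m, angles in rad, forces in N, time in s.
With the tool pointing down it reaches from about 0.4 to 0.925 m from the base axis. Payload 5.6 kg.
Tool frame: the origin (TCP) lies midway between the tips of the shut fingers; the grasp point (between the pads) lies 19 mm behind it; z points along the fingers, x is the direction in which the jaws open and shut, and the axes are right-handed (so a half turn about z gives the same grasp; the last joint's range is limited). The gripper opens to 85 mm and grips with 20 to 120 N. Pads are 22 mm wide; open, the fingers measure 114 mm over their backs; the gripper's body (76 mm by 85 mm) begins 54 mm behind the grasp point. The pads swing forward as they close: fully open they stand 13 mm farther back than shut.
Start: joints at [1.161, 0.468, -0.012, 1.603, 0.006, 1.071, -0.056], TCP at [0.233, -0.607, 0.231] pointing down, gripper open.
Joint ranges: [-2.53, 2.53], [-0.31, 2.02], [-1.57, 1.55], [0.28, 2.44], [-1.29, 4.43], [0.15, 1.84], [-2.92, 2.92]. Speed limits (rad/s): [2.57, 2.57, 3.14, 3.14, 3.14, 3.14, 3.14].

INTERFACE

Orientations are given as [roll, pitch, yaw] about the fixed x, y, z axes, in that order (R = Rz(yaw) Ry(pitch) Rx(roll)).
In Python, from bench import arm gives the robot as it stands.
- The arm moves only by the shell command python3 -m crank 'ROWS' [FORCE]. ROWS is JSON, a list that holds one entry, the list of rows, each a list of 7 numbers: the turn, a rotation vector about the world's x, y, z in degrees, then the shift along the world's x, y, z in m, then the opening in per cent of the stroke, from 0 (shut) to 100 (fully open). A call has 1 to 10 rows; each row is the pose to reach, as a shift and turn from the pose commanded when the call began; what a row does not reach only later rows make up. A row lasts 1/12 s, in which the tool goes at most 41.7 mm and 7.16 degrees, less where a joint would pass 70% of its speed; a pose out of reach is approached as far as the arm can. A call with a gripper value outside its range is refused whole. The fingers move at their own pace and stop on an object; FORCE is the grip in N (left out, the last holds). Time passes only in rows, so rows that repeat a pose let the fingers close. It gives the time, the measured TCP pose, the force and the opening at its end, in the units of the state.
- arm.observe(): the state, without advancing time (a new reading comes with each control period).
- arm.camera(name): name is "scene" or "top" or "wrist"; returns a dict with "pixels" (400x640x3 uint8, blue, green, red), "intrinsics" (3x3 intrinsics, pixels), "R" (3x3) and "t" (3): a world point X has camera coordinates R X + t. Camera axes: x right, y down, z forward; pixel columns grow to the right and rows downward; lengths in m; the calibration is good to about 2 mm. A picture is of the moment at which its call begins. There is no depth.
- arm.finish_job(): hands the job in, once; it reports no verdict.
The state is a dict: "time": time; "q": joint angles; "joint_velocities": joint speeds; "joint_torque": joint torques, N m; "tool_pos": TCP position; "orientation": TCP orientation; "wrist_force": force on the tool from outside, world axes, zero at the start; "torque": the same for the moment, N m; "opening": opening from 0.0 (shut) to 1.0 (fully open).
Only numpy, scipy, OpenCV 4.12 (cv2) and the standard library are available. Lean on these libraries where they do the work, as an engineer would, in place of code of your own. Each camera call takes 0.05 s, during which the arm holds its last target. There are 200 camera calls.

TASK

The laser head stands on its focus block, loose in the holder on the engraver's gantry: lock it there. Tighten the knurled nut on the skewer until the cam lever, swung round towards closing, meets firm resistance when it points about straight out, and then fold the lever fully home so that it stays shut. The head must stay upright on its block; do not force the lever, and leave everything else where it is.

Things in the scene. Friction and masses are not known exactly. Their poses are not given: they have to be found in the camera images.
- holder: Fixed aluminium head holder on the gantry beam. Axes: x away from the beam, y along beam and skewer towards the nut, z up. Origin at bench height under the middle of the slot for the head. A level skewer (8 mm rod, along y) passes in front of the head at x = 32 mm, 126 mm above the bench: nut at its +y end, cam lever at its -y end. Beam top: 92 mm above the bench, from x = -30 to -50 mm.
- jaw: Moving cheek, a plate at the head's +y side that presses it against the rubber-lined fixed cheek at -y. Axes as the holder's; origin on the skewer axis. Gives about 51 N per mm once it meets the head. The gap to close differs by several mm from case to case (the liner is packed differently): it cannot be read, only felt.
- nut_center (a point): Middle of the round knurled nut, 36 mm diameter, 22 mm long along holder y, about 60 mm from the head's face. Stiff: 0.8 N m all the time, so grip with 60 N or more. Clockwise seen from its own end (its top moves to holder -x) tightens: nut and cheek advance 15 mm per turn to -y. Needs 0.12 to 0.5 turn from the start; stays where left. The point turns with the nut.
- lever (a joint): Cam lever angle, rad, about an upright pin. 0: open, along holder +x; closes clockwise from above: 1.57 straight out (-y), 3.0 dead centre, 3.2 home at its stop. Free: under 0.1 N m. Pulls skewer, nut and cheek 4 mm x (1 - cos(angle + 0.14)) to -y. Past 3.0 it holds; let go under load before that, or with the nut turned in against it, it swings back open.
- lever_pad (a point): Middle of the lever's finger pad, 70 mm from the pin, 126 mm above the bench. The lever is a level bar 10 mm thick, 18 mm high (pad: 26 mm long, 24 mm high), ending 89 mm from the pin. Site x axis: outwards along the lever. Free space around and above; the beam top is 22 mm below the pad's underside.
- lever_pivot (a point): Centre of the lever's pin at mid-height of the lever, on the skewer axis at the holder's -y side. It moves up to 8 mm to -y as the lever closes. The point turns with the lever.
- head: Laser head: black upright box 40 x 40 mm, 93 mm high with a narrower nozzle at the bottom, 0.4 kg. Origin under its middle, 45 mm above the bench. Stands on the focus block with a few mm of play between the cheeks; rightly clamped it is pressed with about 230 N.
- focus_block: Grey stepped block 80 x 36 x 30 mm under the head, on the plywood; origin under its middle. Stays where it is.
- coaster: Bystander: round wooden coaster blank, 64 mm across, 5 mm thick, on the engraver's bed; leave it alone. Origin at the middle of its underside.
- lens_cap: Bystander: small black lens cap, 26 mm across, 11 mm high, on the plywood near the head; leave it alone. Origin at the middle of its underside.
- name_tag: Bystander: wooden tag blank 30 x 70 x 6 mm on the bed; leave it alone. Origin at the middle of its underside.
- caliper: Bystander: slide caliper, 200 mm long, on the bench; leave it alone. Origin at the middle of its underside.
- screwdriver: Bystander: screwdriver on the bench; leave it alone. Origin at the middle of its underside.
- brush: Bystander: cleaning brush on the bench; leave it alone. Origin at the middle of its underside.
- tape: Bystander: roll core of 90 mm diameter, 24 mm high, on the bench; leave it alone. Origin at the middle of its underside.
- mug: Bystander: mug, 76 mm across, 90 mm high, on the bench; leave it alone. Origin at the middle of its underside.

How it is judged:
On the way, in this order (a step that is already met when the one before it is completed fails the run):
1. with the lever about half-way (1.2 to 2.5 rad) the cheek already presses the head with more than 60 N: the lever meets firm resistance (value of joint lever between 1.2 and 2.5 rad and contact force between jaw and head above 60 N), for 0.05 s.
2. the lever is folded home (value of joint lever above 3.05 rad), for 0.2 s.
At the end, for the whole second after the job is handed in: Lever shut past dead centre (over 3.05 rad); the moving cheek presses the head with 165 to 290 N (resistance came within about 15 degrees of straight out); head upright within 0.05 rad, at rest, within 12 mm of its start, its underside 43 to 48 mm above the bench (value of joint lever above 3.05 rad and contact force between jaw and head between 165 and 290 N and angle between head's own z axis and vertical below 0.05 rad and distance of head from where it was at the start of the episode below 0.012 m and height (world z) of head between 0.043 and 0.048 m and linear speed of head below 0.01 m/s); the robot touches nothing.
It fails at once if the lever is pushed with more than 25 N (contact force between the fingers and lever above 25 N).
It fails at once if the head is squeezed with more than 360 N (nut far too tight) (contact force between jaw and head above 360 N).
It fails at once if the head is tipped by more than 0.12 rad or shifted by more than 15 mm (angle between head's own z axis and vertical above 0.12 rad or distance of head from where it was at the start of the episode above 0.015 m).
It fails at once if a bystander or the focus block is moved by more than 20 mm (distance of any of focus_block, coaster, lens_cap, name_tag, caliper, screwdriver, brush, tape, mug from where it was at the start of the episode above 0.02 m).
It also fails if it takes over 72 s, if anything falls off the work surface, if the arm or the gripper's body presses on something with over 40 N, if the wrist force passes 120 N, or if a joint passes its speed limit or range.

## Working session

There is one attempt and no reset: what is moved stays moved. The work goes in short steps, Python scripts to look and compute and a shell command to move; the robot and the scene stay as the last step left them, time stands still between calls to the robot, and variables do not carry over. Pictures are saved under pics/ and viewed, about 8 in all and at most 12, crops included, and the job is handed in when it is done.

```bash
ls; mkdir -p pics; python3 - <<'E'
from bench import arm
import cv2,numpy as np,pickle
s=arm.observe();print(s)
for n in("scene","top"):
    c=arm.camera(n);cv2.imwrite(f"pics/{n}0.png",c["pixels"]);pickle.dump(c,open(f"pics/{n}0.pkl","wb"))
    print(n,c["intrinsics"],c["R"],c["t"])
E
```

```text
pics
{'time': 0.0, 'q': array([ 1.161007  ,  0.46839802, -0.0115995 ,  1.60363232,  0.00600423,
        1.071389  , -0.0563172 ]), 'joint_velocities': array([ 0.00112912, -0.00025659,  0.0010559 , -0.00051093, -0.00105498,
       -0.00032913, -0.00072608]), 'joint_torque': array([-1.35534733e-04, -5.32396638e+01,  2.14941980e-02, -2.51302850e+01,
        1.13929299e-02,  7.64588214e-03, -1.94115051e-05]), 'tool_pos': array([ 0.23283512, -0.60626717,  0.2303212 ]), 'orientation': array([ 3.14146267e+00,  1.78759231e-03, -1.20408917e+00]), 'wrist_force': array([0.61332078, 0.87995161, 0.17111821]), 'torque': array([ 0.01153383,  0.05390236, -0.00465725]), 'opening': 1.0019946168113953}
scene [[452.1541596    0.         316.39558108]
 [  0.         452.1541596  202.71341414]
 [  0.           0.           1.        ]] [[ 0.52592836  0.85048486  0.00865184]
 [ 0.72920754 -0.44564954 -0.51928109]
 [-0.43778501  0.27941364 -0.85455971]] [-0.30137232 -0.35557602  1.61281492]
top [[413.20689444   0.         315.14164393]
 [  0.         413.20689444 197.12418758]
 [  0.           0.           1.        ]] [[-0.02829463 -0.9994711  -0.01602896]
 [-0.98465066  0.03063074 -0.17182791]
 [ 0.172228    0.01092112 -0.98499657]] [0.04587498 0.57190201 1.43322418]
```

View pics/scene0.png

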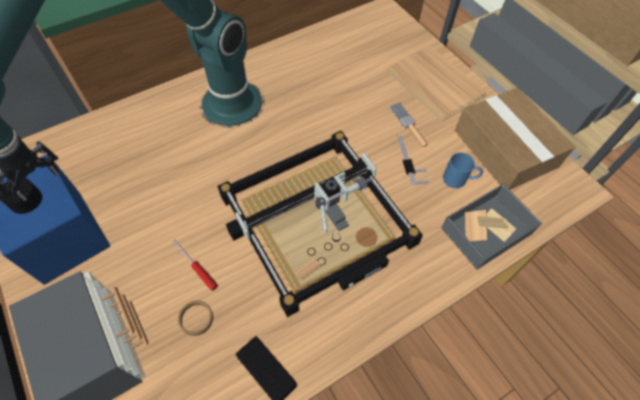

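View pics/top0.png

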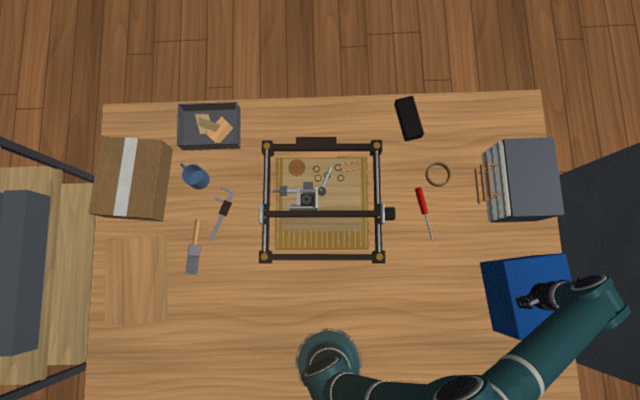

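The scene view shows the engraver with the holder near (330,195). In the top view the head is at about (307,200), the nut at about (281,190), and the lever runs from about (318,188) to (331,170). I'll zoom in on both.

```bash
python3 - <<'E'
import cv2,numpy as np
a=cv2.imread("pics/top0.png")[150:225,262:352];b=cv2.imread("pics/scene0.png")[145:245,300:390]
A=cv2.resize(a,None,fx=8,fy=8,interpolation=cv2.INTER_CUBIC)
B=cv2.resize(b,None,fx=6,fy=6,interpolation=cv2.INTER_CUBIC)
for im,f,x0,y0 in((A,8,262,150),(B,6,300,145)):
    for k in range(0,im.shape[1],10*f):
        x=k+((-x0)%10)*f; cv2.line(im,(x,0),(x,6),(0,0,255),1); cv2.putText(im,str(x0+x//f),(x,18),0,.4,(0,0,255),1)
    for k in range(0,im.shape[0],10*f):
        y=k+((-y0)%10)*f; cv2.line(im,(0,y),(6,y),(0,0,255),1); cv2.putText(im,str(y0+y//f),(8,y+4),0,.4,(0,0,255),1)
cv2.imwrite("pics/A.png",A);cv2.imwrite("pics/B.png",B)
E
```

```text
(no output)
```

View pics/A.png

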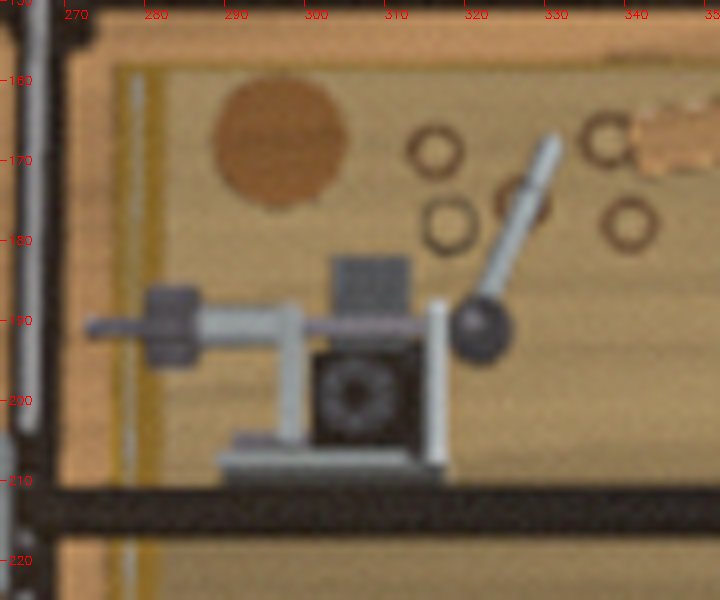

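View pics/B.png

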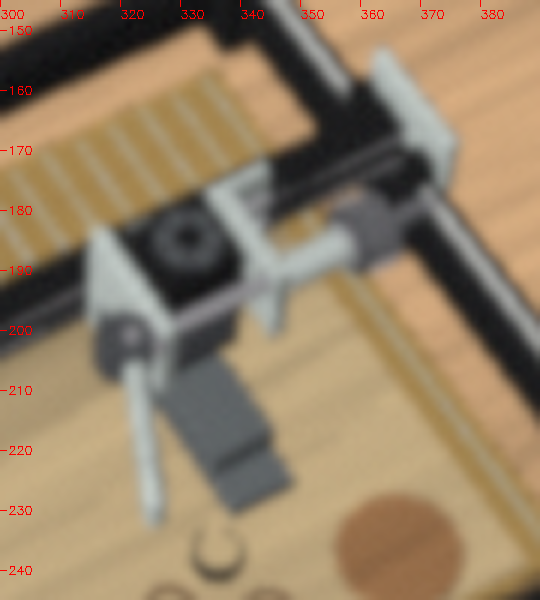

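```bash
cat > h.py <<'E'
import numpy as np,pickle
def ray(c,u,v,z):
    d=c["R"].T@np.linalg.solve(c["intrinsics"],[u,v,1.]);o=-c["R"].T@c["t"]
    return o+d*(z-o[2])/d[2]
E
python3 - <<'E'
from h import *
T=pickle.load(open("pics/top0.pkl","rb"));S=pickle.load(open("pics/scene0.pkl","rb"))
np.set_printoptions(precision=4,suppress=True)
for n,u,v,z in[("nut",282.5,190.8,.126),("nut-end",279.2,190.8,.126),("nut-in",286,190.8,.126),("rod-end",272.5,191,.126),("rod-headR",313,191,.126),("pivot",320.8,191.2,.130),("tip",330.3,167.5,.135),("lev0",322,186,.135),("head",306,199.5,.138),("chk+y",297.5,205,.12),("chk-y",315,191,.12),("beam edge",300,211,.092),("beam edgeb",300,216.5,.092),("beam edgeL",272,211,.092),("beam edgeR",345,211,.092),("nut shaft fr",296,191,.126)]: print(n,ray(T,u,v,z))
for n,u,v,z in[("nut",360.5,184,.126),("pivot",320.5,202,.13),("tip",325.5,231,.126)]: print("S",n,ray(S,u,v,z))
E
```

```text
nut [0.5851 0.1389 0.126 ]
nut-end [0.5854 0.1502 0.126 ]
nut-in [0.5847 0.1269 0.126 ]
rod-end [0.5855 0.1731 0.126 ]
rod-headR [0.5811 0.0347 0.126 ]
pivot [0.5788 0.0082 0.13  ]
tip [ 0.6593 -0.0268  0.135 ]
lev0 [0.5957 0.0036 0.135 ]
head [0.5504 0.0589 0.138 ]
chk+y [0.5354 0.089  0.12  ]
chk-y [0.5821 0.028  0.12  ]
beam edge [0.5185 0.0823 0.092 ]
beam edgeb [0.4993 0.0827 0.092 ]
beam edgeL [0.5214 0.1795 0.092 ]
beam edgeR [ 0.5137 -0.0735  0.092 ]
nut shaft fr [0.5829 0.0928 0.126 ]
S nut [0.588  0.1369 0.126 ]
S pivot [0.5816 0.0067 0.13  ]
S tip [ 0.6634 -0.0286  0.126 ]
```

Geometry from the two views, with holder yaw about -0.03:
- **Nut:** about (0.586, 0.138, 0.126).
- **Pivot:** about (0.580, 0.0075).
- **Lever:** starts at about 0.38 rad.

I'll move over the nut first.

```bash
python3 -m crank '[[[0,0,3.3,0.0175,0.037,0.002,100],[0,0,6.6,0.035,0.074,0.004,100],[0,0,9.9,0.0525,0.111,0.006,100],[0,0,13.2,0.07,0.148,0.008,100],[0,0,16.5,0.0875,0.185,0.01,100],[0,0,19.8,0.105,0.222,0.012,100],[0,0,23.1,0.1225,0.259,0.014,100],[0,0,26.4,0.14,0.296,0.016,100],[0,0,29.7,0.1575,0.333,0.018,100],[0,0,33,0.175,0.37,0.02,100]]]' 100
python3 -m crank '[[[0,0,3.4,0.0179,0.0377,0,90],[0,0,6.8,0.0358,0.0754,0,90],[0,0,10.2,0.0537,0.113,0,80],[0,0,13.6,0.0716,0.1508,0,80],[0,0,17,0.0895,0.1885,0,70],[0,0,20.4,0.1074,0.2262,0,70],[0,0,23.8,0.1253,0.2639,0,65],[0,0,27.2,0.1432,0.3016,0,65],[0,0,30.6,0.1611,0.3393,0,65],[0,0,34,0.179,0.376,0,65]]]'
python3 - <<'E'
from bench import arm
s=arm.observe();print(s['q'],s['tool_pos'],s['orientation'],s['opening'],s['wrist_force'],s['time'])
import cv2,pickle
c=arm.camera("wrist");pickle.dump(c,open("pics/w1.pkl","wb"));cv2.imwrite("pics/w1.png",c["pixels"]);print(c["R"],c["t"])
E
```

```text
time: 0.93
tool_pos: [0.4083, -0.2348, 0.2513]
orientation: [3.141, 0.0, -0.625]
wrist_force: [-0.0, -1.2, 1.1]
opening: 1.002
time: 1.77
tool_pos: [0.5874, 0.1409, 0.2509]
orientation: [3.141, 0.001, -0.032]
wrist_force: [0.5, -0.1, 0.5]
opening: 0.651
[ 0.15635079  0.44712222 -0.59481085  1.66939735  0.27401979  1.11011395
 -0.54796577] [0.58742142 0.14091944 0.25091634] [ 3.14122523e+00  5.33972457e-04 -3.20725259e-02] 0.6511148574031951 [ 0.45794949 -0.08325943  0.48045647] 1.7667
[[ 0.99951374 -0.03115084 -0.00138443]
 [-0.02908248 -0.94732287  0.31895702]
 [-0.01124728 -0.31876166 -0.94776817]] [-0.58263686  0.10225846  0.45071509]
```

View pics/w1.png

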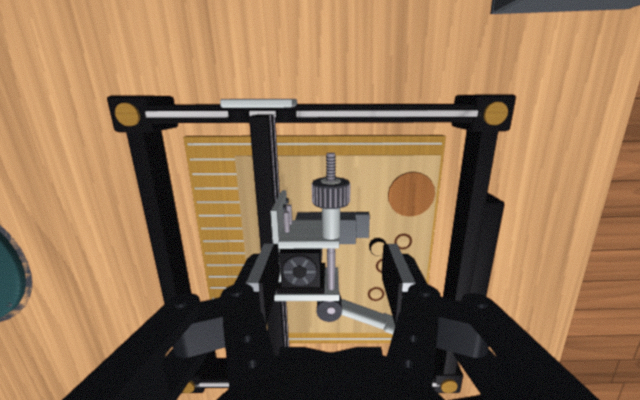

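The wrist view shows the nut at about (331,193), the lever pin at about (329,310), the lever end at about (392,327), and the lens cap at about (378,246). I'll cross-check the positions against this view.

```bash
python3 - <<'E'
from h import *
import cv2
np.set_printoptions(precision=4,suppress=True)
W=pickle.load(open("pics/w1.pkl","rb"))
print("cam",-W["R"].T@W["t"])
for n,u,v,z in[("nut",331,193,.126),("nutL",313,190,.126),("nutR",350,190,.126),("nut-in edge",331,206,.135),("nut out",331,179,.135),("pivot",329.5,310,.135),("tip",391,326,.135),("lev root",341,305,.135),("jaw",310,243,.14),("fixed",310,297,.14)]: print(n,ray(W,u,v,z))
E
```

```text
cam [0.5904 0.2224 0.3938]
nut [0.5881 0.1353 0.126 ]
nutL [0.5709 0.1388 0.126 ]
nutR [0.6064 0.1378 0.126 ]
nut-in edge [0.5878 0.1253 0.135 ]
nut out [0.5886 0.1517 0.135 ]
pivot [0.5825 0.0059 0.135 ]
tip [ 0.6495 -0.0175  0.135 ]
lev root [0.595 0.012 0.135]
jaw [0.5663 0.0895 0.14  ]
fixed [0.563 0.027 0.14 ]
```

```bash
python3 -m crank '[[[0.15,5,0,0.008,0,-0.008,65],[0.3,10,0,0.016,0,-0.016,65],[0.45,15,0,0.024,0,-0.024,65],[0.6,20,0,0.032,0,-0.032,65],[0.75,25,0,0.04,0,-0.04,65],[0.9,30,0,0.048,0,-0.045,65],[1.05,35,0,0.053,0,-0.05,65],[1.2,40,0,0.058,0,-0.056,65],[1.2,40,0,0.058,0,-0.056,65],[1.2,40,0,0.058,0,-0.056,65]]]' 100; python3 -c "
from bench import arm
print(arm.observe()['q'])"
```

```text
time: 2.65
tool_pos: [0.6416, 0.136, 0.1885]
orientation: [3.128, 0.695, -0.047]
wrist_force: [-0.3, -0.6, -0.3]
opening: 0.645
[-0.13628041  0.93755787 -0.12006927  1.04002777 -0.07555483  1.84183728
 -0.2779404 ]
```

```bash
python3 -m crank '[[[-0.1,-3.5,0,-0.005,0.003,0.003,65],[-0.2,-7,0,-0.012,0.003,0.005,65],[-0.2,-7,0,-0.012,0.003,0.005,65]]]' 100; python3 -c "
from bench import arm
s=arm.observe();print(s['q'],s['tool_pos'],s['orientation'])"
```

```text
time: 2.9
tool_pos: [0.6276, 0.1442, 0.2003]
orientation: [-3.14, 0.566, -0.031]
wrist_force: [1.2, 0.9, 0.9]
opening: 0.652
[-0.13477546  0.82126522 -0.14651544  1.18415122 -0.05129072  1.68553295
 -0.28771703] [0.62764458 0.14416378 0.2003109 ] [-3.1404307   0.56585448 -0.03081983]
```

```bash
python3 -m crank '[[[0,0,0,-0.005,-0.004,-0.018,65],[0,0,0,-0.017,-0.004,-0.036,65],[0,0,0,-0.029,-0.004,-0.055,65],[0,0,0,-0.041,-0.004,-0.075,65],[0,0,0,-0.053,-0.004,-0.094,65],[0,0,0,-0.053,-0.004,-0.094,65],[0,0,0,-0.053,-0.004,-0.094,65]]]' 100; python3 - <<'E'
from bench import arm
s=arm.observe();print(s['q'],s['tool_pos'],s['orientation'],s['opening'],s['wrist_force'],s['time'])
import cv2,pickle
c=arm.camera("wrist");pickle.dump(c,open("pics/w2.pkl","wb"));cv2.imwrite("pics/w2.png",c["pixels"])
E
```

```text
time: 3.48
tool_pos: [0.5759, 0.1383, 0.1034]
orientation: [3.141, 0.572, -0.034]
wrist_force: [0.8, -0.3, 1.2]
opening: 0.646
[-0.12690665  0.83783554 -0.15238694  1.39648783 -0.04517318  1.4633964
 -0.27807114] [0.57585999 0.13833863 0.10341381] [ 3.14124102  0.57157671 -0.03442762] 0.6464302773737847 [ 0.83438105 -0.30392741  1.23801377] 3.4833
```

View pics/w2.png

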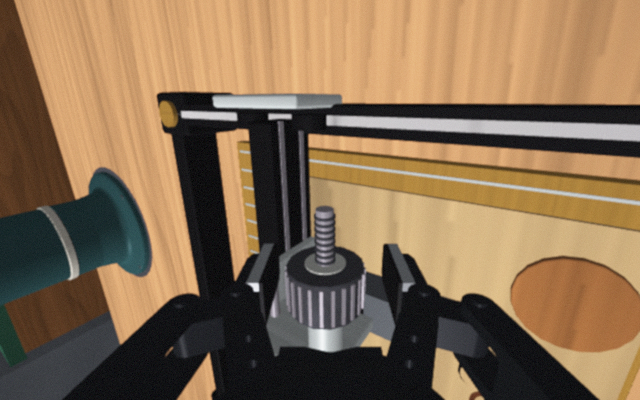

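The nut sits centred between the pads, between about (265,270) and (400,270). Gripping it now.

```bash
python3 -m crank '[[[0,0,0,0,0,0,30],[0,0,0,0,0,0,30],[0,0,0,0,0,0,30],[0,0,0,0,0,0,30],[0,0,0,0,0,0,30],[0,0,0,0,0,0,30]]]' 110
python3 -m crank '[[[-0.2,-6,0,0.0023,-0.0002,-0.0013,30],[-0.4,-12,0,0.0047,-0.0005,-0.0024,30],[-0.6,-18,0,0.0072,-0.0007,-0.0032,30],[-0.8,-24,0,0.0097,-0.001,-0.0037,30]]]'
```

```text
time: 4.03
tool_pos: [0.5765, 0.1387, 0.1064]
orientation: [-3.141, 0.57, -0.033]
wrist_force: [-2.0, 0.2, 9.6]
opening: 0.391
time: 4.37
tool_pos: [0.5855, 0.1375, 0.103]
orientation: [-3.142, 0.148, -0.034]
wrist_force: [-5.2, -2.0, 12.2]
opening: 0.393
```

```bash
python3 -m crank '[[[-0.2,-6,0,0.0026,-0.0002,0.0003,30],[-0.4,-12,0,0.0052,-0.0005,0.0008,30],[-0.6,-18,0,0.0078,-0.0007,0.0015,30],[-0.8,-24,0,0.0104,-0.001,0.0026,30],[-1,-30,0,0.0129,-0.0012,0.0034,30],[-1.2,-36,0,0.0153,-0.0015,0.0045,30],[-1.2,-36,0,0.0153,-0.0015,0.0045,30]]]'
python3 - <<'E'
from bench import arm
s=arm.observe();print(s['q'],s['torque'])
import cv2
c=arm.camera("wrist");cv2.imwrite("pics/w3.png",c["pixels"][150:400,200:450])
E
```

```text
time: 4.95
tool_pos: [0.5991, 0.1356, 0.1055]
orientation: [3.14, -0.48, -0.031]
wrist_force: [-10.5, -6.7, 13.1]
opening: 0.397
[-0.58347523  0.43483537  0.25505571  2.14885457  0.55597482  0.14953256
 -0.94003516] [-1.36079153  1.99661158 -0.31942188]
```

View pics/w3.png

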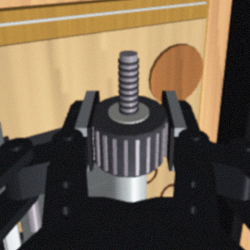

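The fingers still hold the nut, which turned about 60° with the tool. Now I'll release it, retreat and return upright.

```bash
python3 -m crank '[[[0,0,0,0,0,0,65],[0,0,0,0,0,0,65],[0,0,0,0,0,0,65],[0,0,0,-0.005,0,0.01,65],[0,0,0,-0.018,0,0.035,65],[0.1,3,0,-0.031,0,0.06,65],[0.3,9,0,-0.04,0,0.085,65],[0.5,15,0,-0.04,0,0.11,65],[0.7,21,0,-0.03,0,0.13,65],[0.9,27.3,0,-0.02,0,0.14,65]]]' 110
python3 -m crank '[[[0,0,7,0.01,-0.015,0,0],[0,0,14,0.02,-0.03,0,0],[0,0,21,0.03,-0.045,0,0],[0,0,28,0.04,-0.06,0,0],[0,0,35,0.045,-0.075,0,0],[0,0,42,0.05,-0.09,0,0],[0,0,49,0.055,-0.1,0,0],[0,0,56,0.06,-0.11,0,0],[0,0,63,0.065,-0.12,0,0],[0,0,70,0.07,-0.134,0,0]]]'
python3 -m crank '[[[0,0,7,0,0,0,0],[0,0,14,0,0,0,0],[0,0,21,0,0,0,0],[0,0,28,0,0,0,0],[0,0,35,0,0,0,0],[0,0,42,0,0,0,0],[0,0,49,0,0,0,0],[0,0,56,0,0,0,0],[0,0,58,0,0,0,0],[0,0,58,0,0,0,0]]]'
python3 -c "
from bench import arm
print(arm.observe()['q'])"
```

```text
time: 5.83
tool_pos: [0.5834, 0.1358, 0.25]
orientation: [-3.137, -0.004, -0.035]
wrist_force: [1.7, -0.6, -0.6]
opening: 0.647
time: 6.67
tool_pos: [0.6521, 0.0014, 0.2446]
orientation: [3.141, -0.003, 1.193]
wrist_force: [-0.2, 0.2, -1.0]
opening: -0.002
time: 7.5
tool_pos: [0.6518, 0.0007, 0.2444]
orientation: [3.14, -0.001, 2.198]
wrist_force: [-0.7, 0.0, 0.5]
opening: 0.001
[ 0.32050069  0.52301476 -0.52850986  1.55764708  0.27919855  1.13682947
  1.93030873]
```

```bash
python3 -m crank '[[[0,0,0,0.006,0.003,-0.02,0],[0,0,0,0.006,0.003,-0.05,0],[0,0,0,0.006,0.003,-0.08,0],[0,0,0,0.006,0.003,-0.11,0],[0,0,0,0.006,0.003,-0.13,0],[0,0,0,0.006,0.003,-0.13,0],[0,0,0,0.006,0.003,-0.13,0]]]' 60
cat >> h.py <<'E'
def P(th,half=.011,yaw0=-.032):
    """TCP xy with the pusher against the pad at lever angle th, and tool yaw"""
    psi=yaw0-th; p=np.array([.582,.007-.004*(1-np.cos(th+.14))])
    return p+.07*np.array([np.cos(psi),np.sin(psi)])-(half+.005)*np.array([np.sin(psi),-np.cos(psi)]), np.pi+psi
def rows(ths,cur,yawc,z=0,lim=2.21):
    for t in ths:
        p,y=P(t); y=min(y,lim); d=p-cur
        print(f"{t:.2f} [0,0,{np.degrees(y-yawc):.1f},{d[0]:.4f},{d[1]:.4f},{z},0],")
E
python3 - <<'E'
from h import *
from bench import arm
s=arm.observe();print(s['tool_pos'],s['wrist_force'],s['q'][6])
rows(np.arange(.3,1.25,.1),s['tool_pos'][:2],s['orientation'][2])
rows(np.arange(1.2,2.3,.1),s['tool_pos'][:2],s['orientation'][2])
E
```

```text
time: 8.08
tool_pos: [0.6571, 0.0042, 0.1135]
orientation: [-3.141, -0.002, 2.197]
wrist_force: [1.0, 0.5, -0.0]
opening: -0.004
[0.65707159 0.00421873 0.11351278] [ 0.98319003  0.49490359 -0.00544899] 1.8633352467995785
0.30 [0,0,0.7,-0.0037,-0.0053,0,0],
0.40 [0,0,0.7,-0.0048,-0.0126,0,0],
0.50 [0,0,0.7,-0.0066,-0.0197,0,0],
0.60 [0,0,0.7,-0.0091,-0.0267,0,0],
0.70 [0,0,0.7,-0.0123,-0.0334,0,0],
0.80 [0,0,0.7,-0.0161,-0.0398,0,0],
0.90 [0,0,0.7,-0.0205,-0.0459,0,0],
1.00 [0,0,-5.0,-0.0254,-0.0514,0,0],
1.10 [0,0,-10.8,-0.0308,-0.0565,0,0],
1.20 [0,0,-16.5,-0.0367,-0.0610,0,0],
1.20 [0,0,-16.5,-0.0367,-0.0610,0,0],
1.30 [0,0,-22.2,-0.0430,-0.0649,0,0],
1.40 [0,0,-27.9,-0.0495,-0.0682,0,0],
1.50 [0,0,-33.7,-0.0564,-0.0708,0,0],
1.60 [0,0,-39.4,-0.0634,-0.0727,0,0],
1.70 [0,0,-45.1,-0.0705,-0.0739,0,0],
1.80 [0,0,-50.9,-0.0777,-0.0744,0,0],
1.90 [0,0,-56.6,-0.0848,-0.0742,0,0],
2.00 [0,0,-62.3,-0.0919,-0.0732,0,0],
2.10 [0,0,-68.1,-0.0988,-0.0715,0,0],
2.20 [0,0,-73.8,-0.1054,-0.0691,0,0],
```

```bash
python3 -m crank '[[[0,0,0,-0.0037,-0.0053,0,0],[0,0,0,-0.0048,-0.0126,0,0],[0,0,0,-0.0066,-0.0197,0,0],[0,0,0,-0.0091,-0.0267,0,0],[0,0,0,-0.0123,-0.0334,0,0],[0,0,0,-0.0161,-0.0398,0,0],[0,0,0.7,-0.0205,-0.0459,0,0],[0,0,-5,-0.0254,-0.0514,0,0],[0,0,-10.8,-0.0308,-0.0565,0,0],[0,0,-16.5,-0.0367,-0.061,0,0]]]'
cat > f.py <<'E'
from bench import arm
from h import *
import sys
s=arm.observe();p=s['tool_pos'][:2];print('pos',s['tool_pos'],'yaw',s['orientation'][2],'F',s['wrist_force'],'t',s['time'])
from scipy.optimize import minimize_scalar
th=minimize_scalar(lambda t:np.linalg.norm(P(t)[0]-p),bounds=(.2,3.3),method='bounded').x
psi=-.032-th
print('theta~',th,'off',P(th)[0]-p,'tangential force on tool',-s['wrist_force'][:2]@[np.sin(psi),-np.cos(psi)])
E
python3 f.py
```

```text
time: 8.92
tool_pos: [0.6202, -0.0573, 0.1142]
orientation: [3.141, -0.001, 1.906]
wrist_force: [1.4, 1.4, -0.2]
opening: 0.005
pos [ 0.62020656 -0.05734076  0.11419764] yaw 1.9058056533605776 F [ 1.41314961  1.43195494 -0.22156759] t 8.9167
theta~ 1.2058888756136303 off [-0.00020957  0.00030477] tangential force on tool 1.803514077526649
```

```bash
python3 -m crank '[[[0,0,-5.7,-0.0063,-0.0039,0,0],[0,0,-11.4,-0.0128,-0.0072,0,0],[0,0,-17.2,-0.0197,-0.0098,0,0],[0,0,-22.9,-0.0267,-0.0117,0,0],[0,0,-22.9,-0.0267,-0.0117,0,0],[0,0,-22.9,-0.0267,-0.0117,0,0]]]'; python3 f.py
python3 -m crank '[[[0,0,-5.7,-0.0071,-0.0012,0,0],[0,0,-11.5,-0.0143,-0.0017,0,0],[0,0,-17.2,-0.0214,-0.0015,0,0],[0,0,-22.9,-0.0285,-0.0005,0,0],[0,0,-22.9,-0.0285,-0.0005,0,0],[0,0,-22.9,-0.0285,-0.0005,0,0]]]'; python3 f.py
python3 -c "
from h import *
p,y=P(2.0);rows(np.arange(2.0,3.4,.1),p,y)"
```

```text
time: 9.42
tool_pos: [0.5935, -0.0689, 0.1143]
orientation: [-3.141, -0.0, 1.514]
wrist_force: [0.0, -0.3, 0.5]
opening: 0.002
pos [ 0.59346621 -0.06886613  0.11425072] yaw 1.5139067018630306 F [ 0.01752444 -0.29870078  0.4504901 ] t 9.4167
theta~ 1.604001810732677 off [-6.13649175e-05  2.82979386e-04] tangential force on tool 0.03695033335924037
time: 9.92
tool_pos: [0.5661, -0.0688, 0.1143]
orientation: [3.14, -0.001, 1.116]
wrist_force: [2.0, 0.1, 0.3]
opening: -0.0
pos [ 0.56606674 -0.0687706   0.11433666] yaw 1.1164395503203774 F [1.95562313 0.05776983 0.3058719 ] t 9.9167
theta~ 1.9881561372374077 off [-6.23631552e-05 -3.46186706e-04] tangential force on tool 1.7363848032402605
2.00 [0,0,0.0,0.0000,0.0000,0,0],
2.10 [0,0,-5.7,-0.0069,0.0017,0,0],
2.20 [0,0,-11.5,-0.0135,0.0041,0,0],
2.30 [0,0,-17.2,-0.0199,0.0072,0,0],
2.40 [0,0,-22.9,-0.0259,0.0109,0,0],
2.50 [0,0,-28.6,-0.0314,0.0153,0,0],
2.60 [0,0,-34.4,-0.0365,0.0202,0,0],
2.70 [0,0,-40.1,-0.0410,0.0256,0,0],
2.80 [0,0,-45.8,-0.0450,0.0315,0,0],
2.90 [0,0,-51.6,-0.0483,0.0378,0,0],
3.00 [0,0,-57.3,-0.0510,0.0444,0,0],
3.10 [0,0,-63.0,-0.0530,0.0513,0,0],
3.20 [0,0,-68.8,-0.0543,0.0584,0,0],
3.30 [0,0,-74.5,-0.0549,0.0657,0,0],
```

```bash
python3 -m crank '[[[0,0,-5.7,-0.0069,0.0017,0,0],[0,0,-11.5,-0.0135,0.0041,0,0],[0,0,-11.5,-0.0135,0.0041,0,0],[0,0,-11.5,-0.0135,0.0041,0,0]]]'; python3 f.py
python3 -m crank '[[[0,0,-5.7,-0.0064,0.0031,0,0],[0,0,-11.4,-0.0124,0.0068,0,0],[0,0,-11.4,-0.0124,0.0068,0,0],[0,0,-11.4,-0.0124,0.0068,0,0]]]'; python3 f.py; python3 -m crank '[[[0,0,0,0,0,0,0]]]'; python3 -m crank '[[[0,0,0,0,0,0,0]]]'
```

```text
time: 10.25
tool_pos: [0.5525, -0.0648, 0.1143]
orientation: [3.141, -0.001, 0.916]
wrist_force: [2.7, -1.0, -0.1]
opening: 0.0
pos [ 0.55254817 -0.06483649  0.11431958] yaw 0.9163012418906653 F [ 2.68205135 -1.02489026 -0.11791878] t 10.25
theta~ 2.1882400487216622 off [-0.00013749 -0.0003371 ] tangential force on tool 2.7558359071684975
time: 10.58
tool_pos: [0.5399, -0.058, 0.1143]
orientation: [3.141, -0.001, 0.718]
wrist_force: [1.4, -1.5, 1.7]
opening: -0.001
pos [ 0.53985263 -0.05804235  0.11425386] yaw 0.7175625923164322 F [ 1.35514139 -1.53772494  1.66478787] t 10.5833
theta~ 2.3937872193217506 off [-0.00017257 -0.00025007] tangential force on tool 2.0495915049206976
time: 10.67
tool_pos: [0.5399, -0.0581, 0.1142]
orientation: [3.141, -0.001, 0.716]
wrist_force: [1.5, -2.1, 2.7]
opening: -0.004
time: 10.75
tool_pos: [0.5399, -0.0581, 0.1142]
orientation: [3.141, -0.001, 0.714]
wrist_force: [2.8, -1.5, 1.6]
opening: 0.001
```

```bash
python3 -m crank '[[[0,0,5.7,0.006,-0.0037,0,0],[0,0,11.4,0.0124,-0.0068,0,0],[0,0,17.2,0.019,-0.0092,0,0],[0,0,22.9,0.0259,-0.0109,0,0],[0,0,28.6,0.033,-0.0119,0,0],[0,0,34.4,0.0401,-0.0121,0,0],[0,0,40.1,0.0473,-0.0116,0,0],[0,0,45.8,0.0544,-0.0104,0,0],[0,0,51.5,0.0615,-0.0085,0,0],[0,0,57.2,0.0683,-0.0059,0,0]]]'
python3 -m crank '[[[0,0,0,0.012,0,0.02,0],[0,0,0,0.012,0,0.05,0],[0,0,-7,0.012,0,0.085,0],[0,0,-14,0.01,0.02,0.115,0],[0,0,-21,0,0.05,0.135,10],[0,0,-28,-0.005,0.08,0.135,30],[0,0,-35,-0.01,0.11,0.135,65],[0,0,-42,-0.015,0.14,0.135,65],[0,0,-49,-0.02,0.17,0.135,65],[0,0,-56,-0.022,0.199,0.135,65]]]'
python3 -m crank '[[[0,0,-6.3,0,0,0,65],[0,0,-12.6,0,0,0,65],[0,0,-18.9,0,0,0,65],[0,0,-25.2,0,0,0,65],[0,0,-31.5,0,0,0,65],[0,0,-37.8,0,0,0,65],[0,0,-44.1,0,0,0,65],[0,0,-44.1,0,0,0,65]]]'
python3 - <<'E'
from bench import arm
s=arm.observe();print(s['q'])
import cv2,pickle
c=arm.camera("wrist");pickle.dump(c,open("pics/w4.pkl","wb"));cv2.imwrite("pics/w4.png",c["pixels"])
E
```

```text
time: 11.58
tool_pos: [0.6069, -0.0635, 0.1133]
orientation: [-3.139, -0.002, 1.717]
wrist_force: [0.2, 0.2, -0.1]
opening: -0.002
time: 12.42
tool_pos: [0.5838, 0.1371, 0.2485]
orientation: [-3.14, 0.001, 0.73]
wrist_force: [0.4, -0.3, -0.1]
opening: 0.649
time: 13.08
tool_pos: [0.5847, 0.1355, 0.2482]
orientation: [3.141, 0.002, -0.037]
wrist_force: [-0.2, 0.0, 0.4]
opening: 0.652
[-0.18142657  0.37511599 -0.13126885  1.70479169  0.05476067  1.06711211
 -0.36758042]
```

View pics/w4.png

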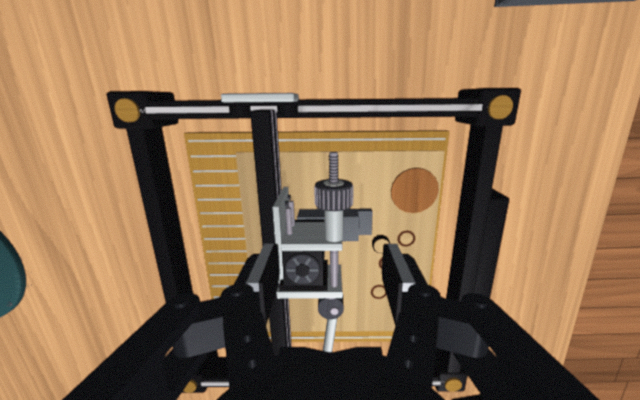

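The lever, from about (331,308) to (327,352), now rests near straight out. The nut is at about (334,194).

```bash
python3 - <<'E'
from h import *
W=pickle.load(open("pics/w4.pkl","rb"))
a=ray(W,331.5,308,.135);b=ray(W,327,351,.135);c=ray(W,334,195,.126);d=b-a
print(a,b,c,"theta",-np.arctan2(d[1],d[0])-.032)
E
python3 -m crank '[[[0.15,6,0,0.008,0,-0.008,65],[0.3,12,0,0.015,0,-0.02,65],[0.5,18,0,0.023,0,-0.032,65],[0.7,24,0,0.03,0,-0.045,65],[0.9,30,0,0.036,0,-0.06,65],[1.1,36,0,0.0395,0,-0.074,65],[1.1,36,0,0.0395,0,-0.074,65],[1.1,36,0,0.0395,0,-0.074,65]]]' 110
python3 -c "
from bench import arm
print(arm.observe()['q'])"
```

```text
[0.58127751 0.00514685 0.135     ] [ 0.57414926 -0.05337818  0.135     ] [0.58801705 0.12858251 0.126     ] theta 1.6599976493134465
time: 13.8
tool_pos: [0.6236, 0.1345, 0.1691]
orientation: [3.137, 0.637, -0.037]
wrist_force: [-0.0, -0.1, 1.0]
opening: 0.652
[-0.13598569  0.88263106 -0.11902338  1.16717845 -0.06818946  1.71234508
 -0.26433259]
```

```bash
python3 -m crank '[[[0,0,0,-0.012,-0.002,-0.016,65],[0,0,0,-0.024,-0.002,-0.03,65],[0,0,0,-0.036,-0.002,-0.045,65],[0,0,0,-0.049,-0.002,-0.0595,65],[0,0,0,-0.049,-0.002,-0.0595,30],[0,0,0,-0.049,-0.002,-0.0595,30],[0,0,0,-0.049,-0.002,-0.0595,30],[0,0,0,-0.049,-0.002,-0.0595,30],[0,0,0,-0.049,-0.002,-0.0595,30]]]' 110
python3 -m crank '[[[-0.2,-5.75,0,0.0019,0,-0.0013,30],[-0.4,-11.5,0,0.004,0,-0.0023,30],[-0.6,-17.25,0,0.0061,0,-0.0032,30],[-0.8,-23,0,0.0083,0,-0.0039,30],[-1,-28.75,0,0.0106,0,-0.0043,30],[-1.2,-34.5,0,0.0129,0,-0.0045,30],[-1.3,-40.25,0,0.0152,0,-0.0045,30],[-1.4,-46,0,0.0175,0,-0.0042,30],[-1.4,-46,0,0.0175,0,-0.0042,30]]]'
python3 -c "
from bench import arm
print(arm.observe()['q'])"
```

```text
time: 14.55
tool_pos: [0.579, 0.1342, 0.1164]
orientation: [3.14, 0.618, -0.036]
wrist_force: [4.4, 2.3, -12.5]
opening: 0.386
time: 15.3
tool_pos: [0.5896, 0.1339, 0.1131]
orientation: [-3.14, -0.176, -0.036]
wrist_force: [-6.3, 2.0, -7.8]
opening: 0.379
[-0.26674808  0.46642878 -0.05233812  1.93774068  0.15058898  0.57668178
 -0.46690651]
```

```bash
python3 - <<'E'
from bench import arm
import cv2,pickle
c=arm.camera("wrist");pickle.dump(c,open("pics/w5.pkl","wb"))
im=cv2.resize(c["pixels"][180:400,180:480],None,fx=2,fy=2,interpolation=cv2.INTER_CUBIC)
cv2.imwrite("pics/w5.png",im);print(arm.observe()['torque'])
E
```

```text
[ 0.40091652  2.51987938 -0.95439073]
```

View pics/w5.png

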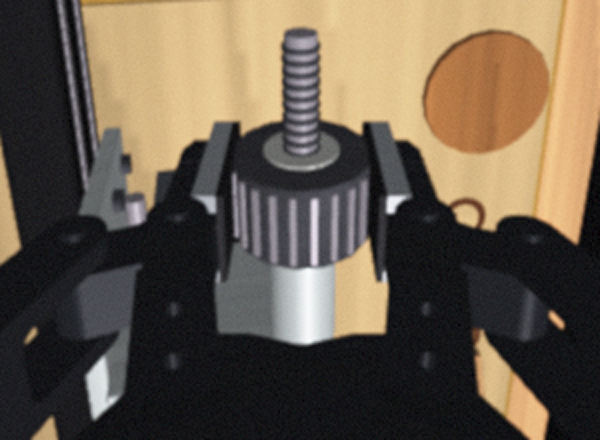

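The grip looks square on the nut. Now I'll release it and go round to the lever's open side.

```bash
python3 -m crank '[[[0,0,0,0,0,0,65],[0,0,0,0,0,0,65],[0,0,0,0,0,0,65],[0,0,0,-0.004,0,0.02,65],[0,0,0,-0.008,0,0.05,65],[0.1,3,0,-0.013,0,0.085,65],[0.3,10,0,-0.015,0,0.12,50],[0.3,10,7,0.005,-0.02,0.135,30],[0.3,10,14,0.03,-0.04,0.135,0],[0.3,10,21,0.05,-0.06,0.135,0]]]' 60
python3 -m crank '[[[0,0,7,0.003,-0.01,0,0],[0,0,14,0.005,-0.02,0,0],[0,0,21,0.008,-0.03,0,0],[0,0,28,0.011,-0.041,0,0],[0,0,35,0.011,-0.041,0,0],[0,0,42,0.011,-0.041,0,0],[0,0,49,0.011,-0.041,0,0],[0,0,56,0.011,-0.041,0,0],[0,0,63,0.011,-0.041,0,0],[0,0,70,0.011,-0.041,0,0]]]'
python3 -m crank '[[[0,0,7,0,0,0,0],[0,0,14,0,0,0,0],[0,0,21,0,0,0,0],[0,0,28,0,0,0,0],[0,0,35,0,0,0,0],[0,0,37,0,0,0,0],[0,0,37,0,0,0,0]]]'
python3 - <<'E'
from bench import arm
print(arm.observe()['q'])
import cv2,pickle
c=arm.camera("wrist");pickle.dump(c,open("pics/w6.pkl","wb"));cv2.imwrite("pics/w6.png",c["pixels"])
E
```

```text
time: 16.18
tool_pos: [0.6478, 0.0725, 0.2506]
orientation: [-3.111, -0.013, 0.335]
wrist_force: [0.3, 0.1, -0.1]
opening: 0.085
time: 17.02
tool_pos: [0.6562, 0.0315, 0.2479]
orientation: [-3.113, -0.005, 1.555]
wrist_force: [-0.2, -0.0, 0.0]
opening: -0.001
time: 17.6
tool_pos: [0.6561, 0.0316, 0.2477]
orientation: [-3.112, -0.004, 2.195]
wrist_force: [0.1, 0.2, 0.1]
opening: 0.002
[ 0.24457942  0.53887968 -0.50574153  1.51952806  0.28091939  1.18365586
  1.88020949]
```

View pics/w6.png

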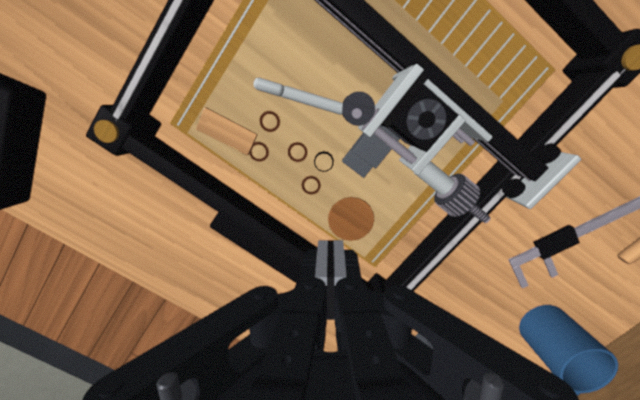

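The view shows the lever pin at about (358,110) and the tip at about (258,83). The lever has swung back part way, so next I'll work out its angle.

```bash
python3 - <<'E'
from h import *
from bench import arm
W=pickle.load(open("pics/w6.pkl","rb"))
a=ray(W,358,110,.13);b=ray(W,258,83,.13);d=b-a
th=-np.arctan2(d[1],d[0])-.032
print(a,b,"theta",th,np.linalg.norm(d))
s=arm.observe();rows(np.arange(.7,1.65,.1),s['tool_pos'][:2],s['orientation'][2])
E
```

```text
[0.58058365 0.00677364 0.13      ] [ 0.61253049 -0.07471581  0.13      ] theta 1.1651738006625523 0.08752788605186207
0.70 [0,0,1.0,-0.0112,-0.0608,0,0],
0.80 [0,0,1.0,-0.0150,-0.0672,0,0],
0.90 [0,0,0.9,-0.0193,-0.0732,0,0],
1.00 [0,0,-4.8,-0.0243,-0.0788,0,0],
1.10 [0,0,-10.5,-0.0297,-0.0838,0,0],
1.20 [0,0,-16.3,-0.0356,-0.0884,0,0],
1.30 [0,0,-22.0,-0.0418,-0.0923,0,0],
1.40 [0,0,-27.7,-0.0484,-0.0956,0,0],
1.50 [0,0,-33.4,-0.0552,-0.0982,0,0],
1.60 [0,0,-39.2,-0.0622,-0.1001,0,0],
```

```bash
python3 -m crank '[[[-1.6,0,0,-0.003,-0.03,0,0],[-1.6,0,0,-0.011,-0.061,-0.02,0],[-1.6,0,0,-0.011,-0.061,-0.05,0],[-1.6,0,0,-0.011,-0.061,-0.08,0],[-1.6,0,0,-0.011,-0.061,-0.11,0],[-1.6,0,0,-0.011,-0.061,-0.132,0],[-1.6,0,0,-0.011,-0.061,-0.132,0]]]' 60
python3 - <<'E'
from h import *
from bench import arm
s=arm.observe();print(s['tool_pos'],s['orientation'],s['wrist_force']);rows(np.arange(.8,1.65,.1),s['tool_pos'][:2],s['orientation'][2])
E
```

```text
time: 18.23
tool_pos: [0.6411, -0.0297, 0.1099]
orientation: [-3.087, 0.013, 2.194]
wrist_force: [-0.8, -0.8, 0.6]
opening: 0.003
[ 0.64106333 -0.02966153  0.1098752 ] [-3.08732131  0.01348986  2.19364057] [-0.83878851 -0.81676338  0.58111372]
0.80 [0,0,0.9,-0.0001,-0.0060,0,0],
0.90 [0,0,0.9,-0.0045,-0.0120,0,0],
1.00 [0,0,-4.8,-0.0094,-0.0175,0,0],
1.10 [0,0,-10.5,-0.0148,-0.0226,0,0],
1.20 [0,0,-16.3,-0.0207,-0.0271,0,0],
1.30 [0,0,-22.0,-0.0270,-0.0310,0,0],
1.40 [0,0,-27.7,-0.0335,-0.0343,0,0],
1.50 [0,0,-33.5,-0.0404,-0.0369,0,0],
1.60 [0,0,-39.2,-0.0474,-0.0389,0,0],
```

```bash
python3 -m crank '[[[2.4,-2.05,0,0,0,0.004,0],[2.4,-2.05,0,0,0,0.004,0]]]'
python3 - <<'E'
from h import *
from bench import arm
s=arm.observe();print(s['tool_pos'],s['orientation'],s['wrist_force']);rows(np.arange(.8,1.65,.1),s['tool_pos'][:2],s['orientation'][2])
E
```

```text
time: 18.4
tool_pos: [0.6446, -0.0304, 0.12]
orientation: [3.134, 0.006, 2.192]
wrist_force: [0.5, -1.6, 0.6]
opening: -0.003
[ 0.64455003 -0.0303679   0.12004463] [3.13400447 0.00629901 2.19204924] [ 0.48674647 -1.60862935  0.56601501]
0.80 [0,0,1.0,-0.0036,-0.0052,0,0],
0.90 [0,0,1.0,-0.0080,-0.0113,0,0],
1.00 [0,0,-4.7,-0.0129,-0.0168,0,0],
1.10 [0,0,-10.5,-0.0183,-0.0219,0,0],
1.20 [0,0,-16.2,-0.0242,-0.0264,0,0],
1.30 [0,0,-21.9,-0.0304,-0.0303,0,0],
1.40 [0,0,-27.6,-0.0370,-0.0336,0,0],
1.50 [0,0,-33.4,-0.0438,-0.0362,0,0],
1.60 [0,0,-39.1,-0.0509,-0.0382,0,0],
```

```bash
python3 -m crank '[[[0,0,0,-0.0036,-0.0052,-0.004,0],[0,0,0,-0.008,-0.0113,-0.004,0],[0,0,-4.7,-0.0129,-0.0168,-0.004,0],[0,0,-10.5,-0.0183,-0.0219,-0.004,0],[0,0,-16.2,-0.0242,-0.0264,-0.004,0],[0,0,-21.9,-0.0304,-0.0303,-0.004,0],[0,0,-27.6,-0.037,-0.0336,-0.004,0],[0,0,-33.4,-0.0438,-0.0362,-0.004,0],[0,0,-39.1,-0.0509,-0.0382,-0.004,0],[0,0,-39.1,-0.0509,-0.0382,-0.004,0]]]'
python3 f.py; for i in 1 2 3; do python3 -m crank '[[[0,0,0,0,0,0,0]]]'|grep wrist; done; python3 f.py
```

```text
time: 19.23
tool_pos: [0.5937, -0.0668, 0.1155]
orientation: [3.133, 0.005, 1.51]
wrist_force: [4.2, 1.0, -3.1]
opening: -0.001
pos [ 0.59366309 -0.06680796  0.11550198] yaw 1.5095890485828538 F [ 4.19446031  1.0449839  -3.10965831] t 19.2333
theta~ 1.5951425027380877 off [ 0.00036937 -0.00163644] tangential force on tool 4.128953900563351
wrist_force: [4.2, 0.6, 0.3]
wrist_force: [3.7, 0.8, 0.3]
wrist_force: [4.6, 1.0, 1.7]
pos [ 0.5942484  -0.06669279  0.1153151 ] yaw 1.5141540670191378 F [4.60901047 1.02520576 1.72240922] t 19.4833
theta~ 1.586736082411238 off [ 0.00037872 -0.00161477] tangential force on tool 4.554585933563039
```

At 1.59 rad the tool feels about 4.2 N. That is roughly 60–75 N on the cheek, which should come to about 235 N at home. Folding on.

```bash
python3 -m crank '[[[0,0,-5.7,-0.0071,-0.0012,0,0],[0,0,-11.5,-0.0143,-0.0017,0,0],[0,0,-17.2,-0.0214,-0.0015,0,0],[0,0,-22.9,-0.0285,-0.0005,0,0],[0,0,-28.6,-0.0354,0.0012,0,0],[0,0,-34.4,-0.042,0.0036,0,0],[0,0,-34.4,-0.042,0.0036,0,0],[0,0,-34.4,-0.042,0.0036,0,0]]]'
python3 f.py; python3 -m crank '[[[0,0,0,0,0,0,0]]]'|grep wrist
python3 -c "
from h import *
p,y=P(2.2);rows(np.arange(2.3,3.4,.1),p,y)"
```

```text
time: 20.15
tool_pos: [0.5529, -0.0636, 0.1153]
orientation: [3.132, 0.003, 0.913]
wrist_force: [6.8, -0.7, -0.5]
opening: -0.0
pos [ 0.55285884 -0.06355308  0.11534425] yaw 0.9130559714313013 F [ 6.78323851 -0.74125248 -0.51460598] t 20.15
theta~ 2.1910981344366807 off [-0.00063502 -0.00154396] tangential force on tool 5.840515804652545
wrist_force: [6.3, -0.6, -0.2]
2.30 [0,0,-5.7,-0.0063,0.0031,0,0],
2.40 [0,0,-11.5,-0.0123,0.0068,0,0],
2.50 [0,0,-17.2,-0.0179,0.0112,0,0],
2.60 [0,0,-22.9,-0.0229,0.0161,0,0],
2.70 [0,0,-28.6,-0.0275,0.0215,0,0],
2.80 [0,0,-34.4,-0.0314,0.0274,0,0],
2.90 [0,0,-40.1,-0.0348,0.0337,0,0],
3.00 [0,0,-45.8,-0.0375,0.0403,0,0],
3.10 [0,0,-51.6,-0.0395,0.0472,0,0],
3.20 [0,0,-57.3,-0.0408,0.0543,0,0],
3.30 [0,0,-63.0,-0.0414,0.0616,0,0],
```

```bash
python3 -m crank '[[[0,0,-5.7,-0.0063,0.0031,0,0],[0,0,-11.5,-0.0123,0.0068,0,0],[0,0,-17.2,-0.0179,0.0112,0,0],[0,0,-17.2,-0.0179,0.0112,0,0]]]'; python3 f.py; for i in 1 2 3; do python3 -m crank '[[[0,0,0,0,0,0,0]]]'|grep wrist; done; python3 f.py
```

```text
time: 20.57
tool_pos: [0.5341, -0.0524, 0.1152]
orientation: [3.133, 0.003, 0.609]
wrist_force: [5.2, -1.4, 1.1]
opening: -0.001
pos [ 0.53411039 -0.05243329  0.11520785] yaw 0.6089828058554108 F [ 5.22317756 -1.41680427  1.13307296] t 20.5667
theta~ 2.5083116325728687 off [-0.00078202 -0.00088258] tangential force on tool 4.12306105693084
wrist_force: [5.8, -2.0, 0.0]
wrist_force: [6.2, -1.2, 1.3]
wrist_force: [5.2, -1.3, 0.8]
pos [ 0.53446078 -0.05314339  0.11515313] yaw 0.612322959486828 F [ 5.23521487 -1.28647325  0.78503497] t 20.8167
theta~ 2.4977782132838073 off [-0.00057362 -0.00066208] tangential force on tool 4.059981445554916
```

The three force readings leave a wide estimate of the final squeeze, about 175–235 N, because the lever arm on the pad and the sensor bias are uncertain. There is plenty of time, so I'll follow the lever back slowly, average the force at 2.0 rad, and see where the load ends.

```bash
python3 -m crank '[[[0,0,5.7,0.0055,-0.0044,0,0],[0,0,11.4,0.0115,-0.0081,0,0],[0,0,17.1,0.0179,-0.0112,0,0],[0,0,22.9,0.0245,-0.0136,0,0],[0,0,28.6,0.0314,-0.0153,0,0],[0,0,28.6,0.0314,-0.0153,0,0]]]' >/dev/null
cat > g.py <<'E'
from bench import arm
s=arm.observe();print(*s['wrist_force'].round(2),*s['torque'].round(3),*s['tool_pos'].round(4),sep='\t')
E
for i in 1 2 3 4 5 6; do python3 -m crank '[[[0,0,0,0,0,0,0]]]'>/dev/null; python3 g.py; done; python3 f.py
python3 -m crank '[[[0,0,5.7,0.0071,-0.001,0,0],[0,0,5.7,0.0071,-0.001,0,0],[0,0,11.4,0.0142,-0.0012,0,0],[0,0,11.4,0.0142,-0.0012,0,0],[0,0,17.2,0.0214,-0.0007,0,0],[0,0,17.2,0.0214,-0.0007,0,0],[0,0,22.9,0.0285,0.0005,0,0],[0,0,22.9,0.0285,0.0005,0,0]]]' >/dev/null
for i in 1 2 3 4; do python3 -m crank '[[[0,0,0,0,0,0,0]]]'>/dev/null; python3 g.py; done
python3 -m crank '[[[0,0,5.7,0.007,0.0019,0,0],[0,0,5.7,0.007,0.0019,0,0],[0,0,11.5,0.0139,0.0045,0,0],[0,0,11.5,0.0139,0.0045,0,0],[0,0,17.2,0.0204,0.0078,0,0],[0,0,17.2,0.0204,0.0078,0,0],[0,0,22.9,0.0267,0.0117,0,0],[0,0,22.9,0.0267,0.0117,0,0]]]' >/dev/null; python3 f.py
python3 -m crank '[[[0,0,5.7,0.0059,0.0046,0,0],[0,0,5.7,0.0059,0.0046,0,0],[0,0,11.4,0.0113,0.0096,0,0],[0,0,17,0.017,0.016,0,0],[0,0,17,0.025,0.025,0,0],[0,0,17,0.025,0.025,0,0]]]' >/dev/null
for i in 1 2 3 4; do python3 -m crank '[[[0,0,0,0,0,0,0]]]'>/dev/null; python3 g.py; done
python3 - <<'E'
from bench import arm
import cv2,pickle
for n in("top","scene","wrist"):
    c=arm.camera(n);pickle.dump(c,open(f"pics/{n}7.pkl","wb"))
    if n=="top": a=cv2.resize(c["pixels"][150:225,262:352],None,fx=5,fy=5,interpolation=cv2.INTER_CUBIC)
    if n=="wrist": b=cv2.resize(c["pixels"],(600,375))
import numpy as np
cv2.imwrite("pics/c7.png",cv2.resize(c["pixels"],(640,400)))
cv2.imwrite("pics/t7.png",a)
E
```

```text
6.82	-1.32	0.45	-0.281	-1.456	0.072	0.5669	-0.0687	0.1151
7.11	-1.93	-1.33	-0.304	-1.492	0.044	0.5667	-0.0686	0.1152
7.2	-1.98	-1.4	-0.282	-1.534	0.012	0.5666	-0.0686	0.1151
6.63	-2.01	-0.83	-0.275	-1.509	-0.022	0.5666	-0.0686	0.1151
7.23	-1.49	-0.63	-0.364	-1.459	0.148	0.5666	-0.0686	0.1152
6.78	-2.18	-1.18	-0.338	-1.532	0.034	0.5666	-0.0686	0.1151
pos [ 0.56655698 -0.06858145  0.11514922] yaw 1.1114421417354001 F [ 6.78487507 -2.17732979 -1.1815716 ] t 21.8167
theta~ 1.9817862980624321 off [-0.00010638 -0.00061414] tangential force on tool 7.063255322891614
6.25	-1.07	1.2	-0.316	-1.1	-0.009	0.5946	-0.0681	0.115
6.04	-2.11	-0.06	-0.311	-1.15	-0.008	0.5944	-0.0681	0.115
5.67	-1.75	0.38	-0.34	-1.187	-0.01	0.5944	-0.0681	0.115
5.75	-1.99	0.16	-0.333	-1.163	-0.03	0.5944	-0.0681	0.1151
pos [ 0.61903805 -0.05455627  0.11392881] yaw 1.9098840134827426 F [ 2.53213455  0.3790266  -0.19894515] t 23.4833
theta~ 1.1972856838762787 off [ 0.0014817  -0.00211706] tangential force on tool 2.5128434327359033
-0.4	0.47	-0.15	0.04	-0.015	-0.001	0.6441	-0.0293	0.1141
0.89	0.0	0.02	-0.017	0.038	-0.01	0.6439	-0.0304	0.1141
-0.24	-0.43	0.23	0.002	-0.046	0.006	0.644	-0.0307	0.1142
-0.31	-0.16	-0.53	0.013	0.041	-0.018	0.6441	-0.0307	0.1144
```

View pics/c7.png

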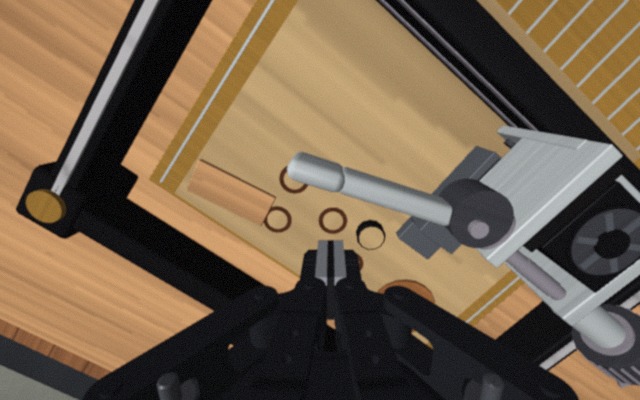

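The view shows the lever resting from about (480,215) to (293,165), with the pusher clear of it. Computing its angle.

```bash
python3 - <<'E'
from h import *
W=pickle.load(open("pics/wrist7.pkl","rb"))
for z in(.13,.135):
  for t,r in(((312,171),(430,207)),):
    a=ray(W,*r,z);b=ray(W,*t,z);d=b-a;th=-np.arctan2(d[1],d[0])-.032
    print(a,b,"theta",th,"T",4*(1-np.cos(th+.14)))
E
```

```text
[ 0.58950107 -0.01391316  0.13      ] [ 0.60808813 -0.0679082   0.13      ] theta 1.2072652099997623 T 3.1133029469380924
[ 0.58902836 -0.01650738  0.135     ] [ 0.60688281 -0.06837419  0.135     ] theta 1.2072652099997616 T 3.1133029469380906
```

The lever rests at about 1.2 rad, which predicts roughly 250 N. The averaged force at 2.0 rad predicts about 239 N, so both are inside the window. Now the fold home.

```bash
python3 - <<'E'
from h import *
from bench import arm
s=arm.observe();print(s['orientation'],s['tool_pos'],s['time']);rows(np.arange(.9,1.85,.1),s['tool_pos'][:2],s['orientation'][2])
p,y=P(1.8);rows(np.arange(1.92,3.1,.12),p,y)
p,y=P(3.0);rows((3.1,3.15,3.2,3.23),p,y)
E
```

```text
[3.13611073 0.00484573 2.20607821] [ 0.64435542 -0.03047914  0.11442672] 24.4667
0.90 [0,0,0.2,-0.0078,-0.0112,0,0],
1.00 [0,0,-5.5,-0.0127,-0.0167,0,0],
1.10 [0,0,-11.3,-0.0181,-0.0218,0,0],
1.20 [0,0,-17.0,-0.0240,-0.0263,0,0],
1.30 [0,0,-22.7,-0.0303,-0.0302,0,0],
1.40 [0,0,-28.4,-0.0368,-0.0335,0,0],
1.50 [0,0,-34.2,-0.0437,-0.0361,0,0],
1.60 [0,0,-39.9,-0.0507,-0.0380,0,0],
1.70 [0,0,-45.6,-0.0578,-0.0392,0,0],
1.80 [0,0,-51.4,-0.0650,-0.0397,0,0],
1.92 [0,0,-6.9,-0.0086,0.0004,0,0],
2.04 [0,0,-13.8,-0.0170,0.0018,0,0],
2.16 [0,0,-20.6,-0.0251,0.0043,0,0],
2.28 [0,0,-27.5,-0.0328,0.0078,0,0],
2.40 [0,0,-34.4,-0.0401,0.0122,0,0],
2.52 [0,0,-41.3,-0.0467,0.0174,0,0],
2.64 [0,0,-48.1,-0.0526,0.0235,0,0],
2.76 [0,0,-55.0,-0.0577,0.0303,0,0],
2.88 [0,0,-61.9,-0.0619,0.0377,0,0],
3.00 [0,0,-68.8,-0.0652,0.0456,0,0],
3.10 [0,0,-5.7,-0.0020,0.0069,0,0],
3.15 [0,0,-8.6,-0.0028,0.0104,0,0],
3.20 [0,0,-11.5,-0.0033,0.0140,0,0],
3.23 [0,0,-13.2,-0.0036,0.0162,0,0],
```

```bash
python3 -m crank '[[[0,0,0,-0.0078,-0.0112,0,0],[0,0,-5.5,-0.0127,-0.0167,0,0],[0,0,-11.3,-0.0181,-0.0218,0,0],[0,0,-17,-0.024,-0.0263,0,0],[0,0,-22.7,-0.0303,-0.0302,0,0],[0,0,-28.4,-0.0368,-0.0335,0,0],[0,0,-34.2,-0.0437,-0.0361,0,0],[0,0,-39.9,-0.0507,-0.038,0,0],[0,0,-45.6,-0.0578,-0.0392,0,0],[0,0,-51.4,-0.065,-0.0397,0,0]]]' | grep wrist
python3 -m crank '[[[0,0,-6.9,-0.0086,0.0004,0,0],[0,0,-13.8,-0.017,0.0018,0,0],[0,0,-20.6,-0.0251,0.0043,0,0],[0,0,-27.5,-0.0328,0.0078,0,0],[0,0,-34.4,-0.0401,0.0122,0,0],[0,0,-41.3,-0.0467,0.0174,0,0],[0,0,-48.1,-0.0526,0.0235,0,0],[0,0,-55,-0.0577,0.0303,0,0],[0,0,-61.9,-0.0619,0.0377,0,0],[0,0,-68.8,-0.0652,0.0456,0,0]]]' | grep wrist
python3 f.py
python3 -m crank '[[[0,0,-3,-0.001,0.0035,0,0],[0,0,-5.7,-0.002,0.0069,0,0],[0,0,-8.6,-0.0028,0.0104,0,0],[0,0,-8.6,-0.0028,0.0104,0,0],[0,0,-8.6,-0.0028,0.0104,0,0]]]'|grep wrist
python3 f.py
```

```text
wrist_force: [6.0, 2.0, -4.3]
wrist_force: [-1.3, -1.4, 1.4]
pos [ 0.51338443 -0.02648341  0.11468157] yaw 0.10054954300004848 F [-1.29121181 -1.39210046  1.35950941] t 26.1333
theta~ 2.978693500205174 off [0.00130283 0.00048454] tangential force on tool 1.2116546748345924
wrist_force: [-0.0, -0.5, -0.0]
pos [ 0.5111374  -0.01439576  0.11451084] yaw -0.03999186840508129 F [-0.00388612 -0.46408624 -0.02681112] t 26.55
theta~ 3.146888559072919 off [3.14683120e-04 5.91408356e-05] tangential force on tool 0.46390840776104436
```

```bash
python3 -m crank '[[[0,0,-2,-0.0004,0.0025,0,0],[0,0,-3,-0.0007,0.0045,0,0],[0,0,-3,-0.0007,0.0045,0,0]]]'|grep wrist
python3 f.py
python3 -m crank '[[[0,0,0,0,-0.015,0,0],[0,0,0,0,-0.035,0,0],[0,0,0,0,-0.04,0.03,0],[0,0,0,0,-0.04,0.065,0],[0,0,0,0,-0.06,0.1,0],[0,0,0,0,-0.09,0.12,0],[0,0,0,0,-0.125,0.13,0],[0,0,0,0,-0.16,0.13,0],[0,0,0,0,-0.2,0.13,0],[0,0,0,0,-0.2,0.13,0]]]'
python3 - <<'E'
from bench import arm
import cv2,pickle,numpy as np
o=[]
for n,(y,x) in(("top",(150,262)),("scene",(145,300))):
    c=arm.camera(n);pickle.dump(c,open(f"pics/{n}8.pkl","wb"))
    o.append(cv2.resize(c["pixels"][y:y+75,x:x+80],None,fx=5,fy=5,interpolation=cv2.INTER_CUBIC))
cv2.imwrite("pics/f8.png",np.hstack(o))
E
```

```text
wrist_force: [0.4, -0.2, -0.5]
pos [ 0.51064738 -0.00947554  0.11441205] yaw -0.09300000039018785 F [ 0.39581599 -0.19872569 -0.47729318] t 26.8
theta~ 3.214820606100821 off [5.92689828e-05 7.00491098e-06] tangential force on tool 0.15605238703394966
time: 27.63
tool_pos: [0.5091, -0.2189, 0.2451]
orientation: [3.131, 0.003, -0.103]
wrist_force: [-1.3, -0.9, 0.5]
opening: 0.0
```

View pics/f8.png

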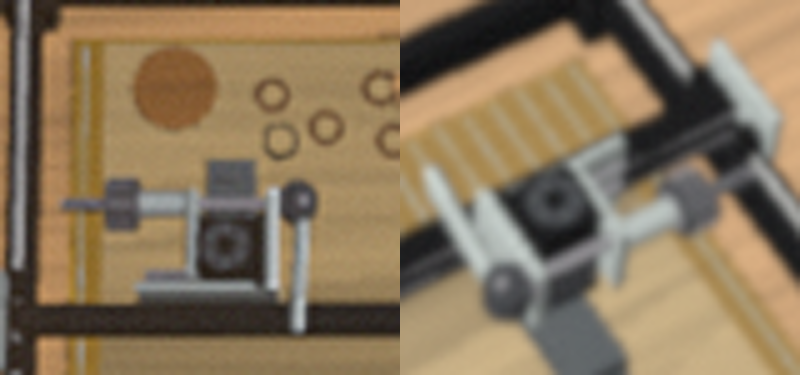

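Both views show the lever folded home, running from (298,203) to (299,330) in the left crop. The head is upright between the cheeks and the robot is clear, so I'm handing in.

```bash
python3 -c "
from bench import arm
arm.finish_job();print(arm.observe()['time'])"
```

```text
the job is handed in; nothing more can be done
the job is handed in; nothing more can be done
```

The head is clamped and the lever is folded home. I handed the job in shortly after 27.6 s of robot time, but I could only estimate the clamp force, not measure it.

- **What I did:** I turned the nut about 60°, felt the lever with shut fingers, then turned the nut about 46° more (0.29 turn in all). I felt the lever again before folding it home. It met resistance from about 1.2 rad and was firm at 1.6 rad. The wrist force at the readings stayed under about 8 N.
- **Last checks:** At the home position the pusher felt no load, which fits the lever having gone past dead centre on its own. After I backed away, the pictures showed the lever still shut, the head upright and the robot clear. The coaster looked unmoved. I did not measure the final lever angle or the head's shift and tilt, and I did not compare the other loose items with the first pictures.
- **Disagreement:** My estimates of the final squeeze did not agree:
  - While closing: about 175–235 N.
  - While slowly opening, at 2.0 rad: about 239 N.
  - While slowly opening, at 1.6 rad: about 274 N.
  - From a rough reading at about 1.2 rad: about 290 N, the top of the allowed range.
  - From where the lever came to rest: about 250 N.

  My best guess is around 240 N, within the 165–290 N allowed.

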